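Pointing check at the torch bench's gas manifold

ROBOT

A 6-joint arm with a two-finger parallel gripper is mounted at the origin on the work surface. World frame = base frame: x ahead of the robot, y to its left, z up, the work surface at z = 0. Lengths are in m, angles in rad, forces in N, time in s.
With the tool pointing down it reaches from about 0.425 to 0.95 m from the base axis. Payload 3.5 kg.
Tool frame: the origin (TCP) lies between the finger pads, 19 mm behind the fingertips; this is the grasp point; z points along the fingers, y is the line along which they close (so a half turn about z gives the same grasp; the last joint's range is limited). The gripper opens to 85 mm and grips with 20 to 120 N. Pads are 22 mm wide; open, the fingers measure 114 mm over their backs; the gripper's body (76 mm by 85 mm) begins 54 mm behind the grasp point. The pads swing forward as they close: fully open they stand 13 mm farther back than shut.
Start: joints at [-1.317, 0.286, 1.577, -0, 1.279, -0.15], TCP at [0.265, -0.621, 0.25] pointing down, gripper open.
Joint ranges: [-2.77, 2.77], [-0.9, 2.22], [0.21, 2.48], [-1.53, 4.67], [0.24, 2.81], [-2.84, 2.84]. Speed limits (rad/s): [2.79, 2.79, 3.14, 3.14, 3.14, 3.14].

INTERFACE

Orientations are given as a unit quaternion [w, x, y, z].
In Python, from rig import status, camera, workorder gives the robot as it stands.
- The arm moves only by the tool arm_command, never from a script. Its argument "series" is a list of rows, each a list of 7 numbers: the turn, a rotation vector about the world's x, y, z in degrees, then the shift along the world's x, y, z in mm, then the closure, from -1 (fully open) to 1 (shut). A call has 1 to 5 rows; each row shifts and turns the commanded pose from where the row before left it; what a row does not reach is not made up. A row lasts 1/8 s, in which the tool goes at most 62.5 mm and 10.7 degrees, less where a joint would pass 70% of its speed; a pose out of reach is approached as far as the arm can. A call is refused whole if a number of a shift passes 62.5 or a number of a turn 10.7, either way. A call with a gripper value outside its range is refused whole. The fingers move at their own pace and stop on an object; "newtons" is the grip in N (left out, the last holds). Time passes only in rows, so rows that do not move let the fingers close. It gives the time, the measured TCP pose, the force, the opening and the grip force at its end, in the units of the state.
- status.observe(): the state, without advancing time (a new reading comes with each control period).
- camera(name): name is "side" or "top" or "wrist"; returns a dict with "frame" (400x640x3 uint8, red, green, blue), "fov_y" (degrees; the focal length in pixels is half the picture's height over the tangent of half this angle, whatever the lens; pixels are square), "cx", "cy" (the principal point, pixels), "k1" (the pictures are not rectified: a ray, as slopes to the right and down, at radius r is drawn at 1 + k1 r^2 times it, then the intrinsics apply), "rvec" (rotation vector, rad) and "tvec" (3), from world to camera coordinates, as OpenCV has them. Camera axes: x right, y down, z forward; pixel columns grow to the right and rows downward; lengths in m; the calibration is good to about 2 mm. A picture is of the moment at which its call begins. There is no depth.
- workorder.job_done(): hands the job in; it is judged then, once.
The state is a dict: "clock": time; "joint_pos": joint angles; "dq": joint speeds; "effort": joint torques, N m; "tcp_pos": TCP position; "eef_rot": TCP orientation; "force": force on the tool from outside, world axes, zero at the start; "torque": the same for the moment, N m; "gripper_width": opening from 0.0 (shut) to 1.0 (fully open); "grip_force": force on a finger pad.
Only numpy, scipy, OpenCV 4.12 (cv2) and the standard library are available. Lean on these libraries where they do the work, as an engineer would, in place of code of your own. Each camera call takes 0.05 s, during which the arm holds its last target. There are 200 camera calls.

TASK

Make the closing-time gas check by pointing: point straight down at the one valve of the gas manifold whose lever is not shut, fingertips a little above its spindle nut without touching it, and stay there for two seconds. Then push that lever gently to its shut stop with the fingertips, without gripping it, and afterwards point in the same way, without touching, at the dial of the pressure gauge for two seconds to check that the pressure holds. Leave the other two valves shut and the loose things around undisturbed.

Things in the scene. Friction and masses are not known exactly. Their poses are not given: they have to be found in the camera images.
- manifold: gas manifold fixed to the bench: aluminium header bar 32 x 32 x 460 mm along the body's y, top 61 mm up. Origin on the bench under the bar; x points away from the robot, z up; yaw within 0.2 rad. The gauge stands on it at y = -185 mm; three valves branch off to -x, spindles 60 mm from the bar's axis, at y = -75, 50 and 175 mm (which valve is where varies).
- valve_1: brass ball valve 1 (of three alike) with its copper outlet pipe, which runs 60 mm to -x at 45 mm above the bench and then down into the bench. Fixed; origin on the bench under the spindle, axes parallel to the manifold's. Brass parts reach 64 mm high near the pipe line (74 mm at the bonnet under the lever).
- spindle_1 (a point): top of the spindle nut (16 mm wide) of valve 1, 101 mm above the bench, the highest point of the valve, on the lever's turning axis. Pointing at the valve means pointing at this.
- lever_1 (a joint): lever of valve 1, rad: 0 = shut, on its stop, lever across the outlet pipe (pointing to the valve's +y); 1.57 = fully open, in line above the pipe (pointing to the valve's -x, toward the robot). Turns about the vertical spindle, clockwise from above as it shuts, needs about 0.12 N m (2 N at the grip) and stays where it is left.
- lever_1_tip (a point): outer end of lever 1, 99 mm from the spindle axis, at the lever's mid height of 89.5 mm; this frame turns with the lever (its +y points outward along it). The outer 54 mm is a bare metal grip 19 mm wide, from 84 to 95 mm above the bench; inward of it a steel bar 16 mm wide, 86 to 92 mm high.
- valve_2: brass ball valve 2 (of three alike) with its copper outlet pipe, which runs 60 mm to -x at 45 mm above the bench and then down into the bench. Fixed; origin on the bench under the spindle, axes parallel to the manifold's. Brass parts reach 64 mm high near the pipe line (74 mm at the bonnet under the lever).
- spindle_2 (a point): top of the spindle nut (16 mm wide) of valve 2, 101 mm above the bench, the highest point of the valve, on the lever's turning axis. Pointing at the valve means pointing at this.
- lever_2 (a joint): lever of valve 2, rad: 0 = shut, on its stop, lever across the outlet pipe (pointing to the valve's +y); 1.57 = fully open, in line above the pipe (pointing to the valve's -x, toward the robot). Turns about the vertical spindle, clockwise from above as it shuts, needs about 0.12 N m (2 N at the grip) and stays where it is left.
- lever_2_tip (a point): outer end of lever 2, 99 mm from the spindle axis, at the lever's mid height of 89.5 mm; this frame turns with the lever (its +y points outward along it). The outer 54 mm is a bare metal grip 19 mm wide, from 84 to 95 mm above the bench; inward of it a steel bar 16 mm wide, 86 to 92 mm high.
- valve_3: brass ball valve 3 (of three alike) with its copper outlet pipe, which runs 60 mm to -x at 45 mm above the bench and then down into the bench. Fixed; origin on the bench under the spindle, axes parallel to the manifold's. Brass parts reach 64 mm high near the pipe line (74 mm at the bonnet under the lever).
- spindle_3 (a point): top of the spindle nut (16 mm wide) of valve 3, 101 mm above the bench, the highest point of the valve, on the lever's turning axis. Pointing at the valve means pointing at this.
- lever_3 (a joint): lever of valve 3, rad: 0 = shut, on its stop, lever across the outlet pipe (pointing to the valve's +y); 1.57 = fully open, in line above the pipe (pointing to the valve's -x, toward the robot). Turns about the vertical spindle, clockwise from above as it shuts, needs about 0.12 N m (2 N at the grip) and stays where it is left.
- lever_3_tip (a point): outer end of lever 3, 99 mm from the spindle axis, at the lever's mid height of 89.5 mm; this frame turns with the lever (its +y points outward along it). The outer 54 mm is a bare metal grip 19 mm wide, from 84 to 95 mm above the bench; inward of it a steel bar 16 mm wide, 86 to 92 mm high.
- gauge_dial (a point): centre of the upward-facing white dial glass of the round pressure gauge (63 mm across), 117 mm above the bench (rim 117.5 mm).
- gauge: the pressure gauge on its riser; origin on the bench below the dial's centre.
- flux_jar: bystander: loose glass jar with a steel cap, 54 mm across, 62 mm high, behind the header bar. Origin under its middle.
- fire_brick: bystander: loose piece of fire brick 75 x 50 x 30 mm, front right of the manifold. Origin under its middle.
- ring_mandrel: bystander: loose tapered steel ring mandrel 290 mm long, 23 mm thick, lying behind the manifold on the left. Origin at bench level, 100 mm from its thin end.
- pliers: bystander: loose pliers 165 mm long, 54 mm wide, 15 mm high, lying to the right of the gauge. Origin under the joint.

How it is judged:
By the outcome, as a careful person would: the job done as asked, in the order asked, and still so for the second after the job is handed in, with the robot touching nothing.
It also fails if it takes over 59 s, if anything falls off the work surface, if the arm or the gripper's body presses on something with over 40 N, if the wrist force passes 120 N, or if a joint passes its speed limit or range.

## Working session

There is one attempt and no reset: what is moved stays moved. The work goes in short steps, Python scripts to look and compute and a tool call to move; the robot and the scene stay as the last step left them, time stands still between calls to the robot, and variables do not carry over. Pictures are saved under pics/ and viewed, at most 10 in all, crops included, and the job is handed in when it is done.

Besides the shell and the picture viewer there is one more tool, called after "Emit:" as name([rows], argument=value, ...), one row to a line, values as JSON. arm_command: Moves the arm, as the interface text tells. Its arguments: {"type":"object","properties":{"series":{"type":"array","items":{"type":"array","items":{"type":"number"}}},"newtons":{"type":"number"}},"required":["series"]}

```bash
mkdir -p pics; cat > h.py <<'E'
import numpy as np, cv2
from rig import status, camera, workorder
def K(c):
    f=200/np.tan(np.radians(c["fov_y"])/2); return f
def ray(c,u,v):
    f=K(c); d=np.array([(u-c["cx"])/f,(v-c["cy"])/f]); s=d.copy()
    for _ in range(30): s=d/(1+c["k1"]*(s@s))
    R=cv2.Rodrigues(np.array(c["rvec"],float))[0]
    return -R.T@np.array(c["tvec"]).ravel(), R.T@np.array([s[0],s[1],1])
def onplane(c,u,v,z):
    o,d=ray(c,u,v); return o+d*(z-o[2])/d[2]
def proj(c,P):
    R=cv2.Rodrigues(np.array(c["rvec"],float))[0]; p=R@np.array(P)+np.array(c["tvec"]).ravel()
    s=p[:2]/p[2]; s=s*(1+c["k1"]*(s@s)); return s*K(c)+[c["cx"],c["cy"]]
E
python3 - <<'E'
from h import *
import pickle
D={}
for n in("top","side"):
    c=camera(n); D[n]=c; cv2.imwrite(f"pics/{n}0.png",c["frame"][:,:,::-1])
    print(n,{k:v for k,v in c.items() if k!="frame"})
pickle.dump(D,open("d0.pkl","wb")); print(status.observe())
E
```

```text
top {'fov_y': 56.51239249856174, 'cx': 314.24664621456714, 'cy': 204.53546875245277, 'k1': -0.05139259469163274, 'rvec': array([ 2.12863569, -2.14447925,  0.16054173]), 'tvec': array([-0.01371667,  0.56561897,  0.79017856])}
side {'fov_y': 49.322915035961984, 'cx': 317.8575415122251, 'cy': 199.374110378292, 'k1': 0.034271018200825114, 'rvec': array([ 0.67615221, -2.62483061,  1.17866332]), 'tvec': array([0.47215958, 0.2841378 , 1.02848778])}
{'clock': 0.1, 'joint_pos': array([-1.31697736e+00,  2.87093358e-01,  1.57802341e+00,  2.29749853e-05,
        1.27859456e+00, -1.49985808e-01]), 'dq': array([-4.36461941e-06, -2.98940405e-03, -3.30269014e-03, -1.43822561e-03,
       -9.33101011e-04,  3.04933082e-05]), 'effort': array([ 1.27496223e-03, -4.07294226e+01, -2.93697685e+01, -7.72364751e-05,
        3.39983788e-03,  8.87222882e-07]), 'tcp_pos': array([ 0.26512233, -0.62015687,  0.24877849]), 'eef_rot': array([-1.05848377e-03,  9.79686974e-01,  2.00530072e-01, -4.39903979e-05]), 'force': array([-0.5076534 , -0.09990917, -0.99590986]), 'torque': array([-0.05595145, -0.00088882,  0.02909408]), 'grip_force': 0.0, 'gripper_width': 0.9991866105812942}
```

View pics/top0.png

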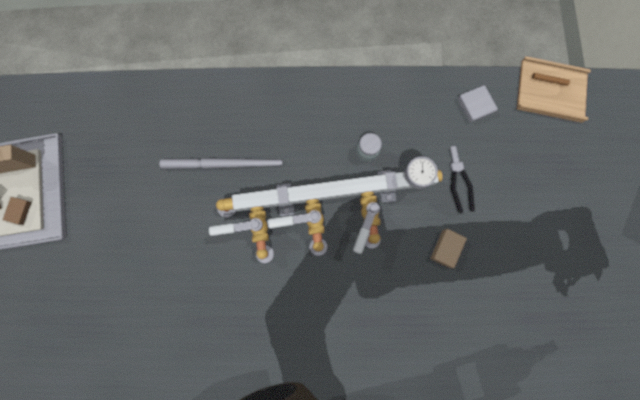

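View pics/side0.png

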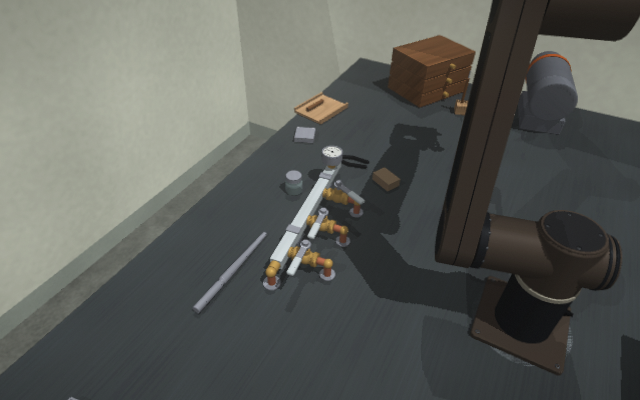

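The top view shows two levers shut: spindles near (258,225) and (315,217), levers pointing left. The third, nearest the gauge (spindle about (372,210)), is open with its tip near (359,250). The gauge dial is at about (422,171). I'll zoom in for precise pixels.

```bash
python3 - <<'E'
from h import *
import pickle
D=pickle.load(open("d0.pkl","rb"))
a=D["top"]["frame"][150:270,200:460,::-1]; b=D["side"]["frame"][140:290,250:380,::-1]
a=cv2.resize(a[:,130:],None,fx=5,fy=5,interpolation=cv2.INTER_CUBIC)[:600]
cv2.imwrite("pics/ct.png",a)  # u=330+x/5, v=150+y/5
cv2.imwrite("pics/cs.png",cv2.resize(b,None,fx=4,fy=4,interpolation=cv2.INTER_CUBIC)) # u=250+x/4
for n,(x0,y0,x1,y1) in {"top":(400,150,440,190),"side":(318,143,346,166)}.items():
    g=D[n]["frame"][y0:y1,x0:x1].min(2); m=(g>165).astype(np.uint8)
    k,l,s,ce=cv2.connectedComponentsWithStats(m); i=1+s[1:,4].argmax()
    cs=cv2.findContours((l==i).astype(np.uint8),0,2)[0]; e=cv2.fitEllipse(cv2.convexHull(cs[0]))
    u,v=e[0][0]+x0,e[0][1]+y0; print(n,e,u,v,onplane(D[n],u,v,.117))
E
```

```text
top ((22.450992584228516, 21.751619338989258), (26.252613067626953, 30.899654388427734), 122.79676055908203) 422.4509925842285 171.75161933898926 [ 0.62123655 -0.24386568  0.117     ]
side ((14.036589622497559, 8.47607421875), (9.591618537902832, 18.135793685913086), 95.18031311035156) 332.03658962249756 151.47607421875 [ 0.619578   -0.23816052  0.117     ]
```

View pics/ct.png

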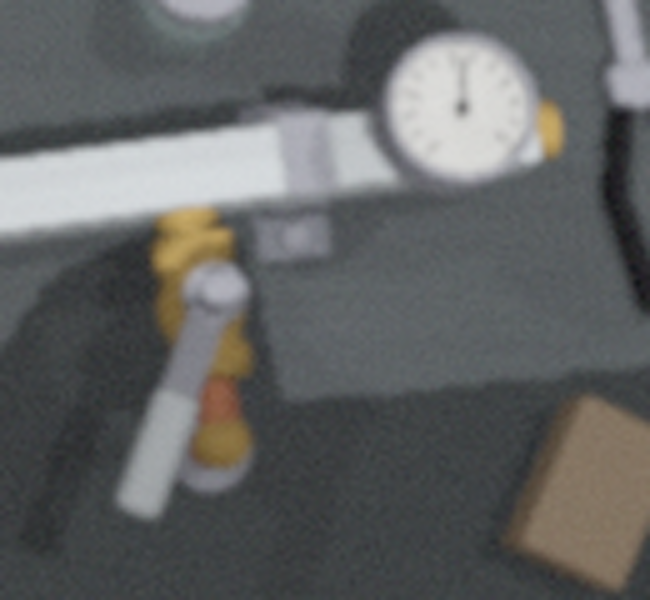

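View pics/cs.png

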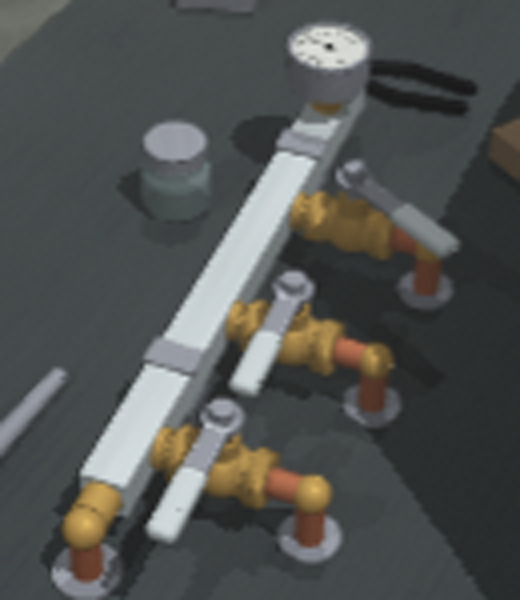

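The top crop shows the open valve's nut at about (373.6,206.6), its lever tip at (357.5,250.9) and the dial at (421.9,170.9). In the side crop they are at (337.9,182.1), (362,201) and (331.6,151.1), with the other two levers across their pipes.

```bash
python3 - <<'E'
from h import *
import pickle
D=pickle.load(open("d0.pkl","rb"))
P={"dial":((422.1,171.1),(331.8,151.3),.117),"nut":((373.7,206.6),(337.9,182.1),.101),"tip":((357.5,250.7),(362,200.9),.095)}
R={}
for k,(a,b,z) in P.items():
    o1,d1=ray(D["top"],*a);o2,d2=ray(D["side"],*b)
    s=np.linalg.lstsq(np.c_[d1,-d2],o2-o1,rcond=None)[0]
    p,q=o1+s[0]*d1,o2+s[1]*d2
    R[k]=onplane(D["top"],*a,z)[:2]
    print(k,"top",R[k].round(4),"side",onplane(D["side"],*b,z)[:2].round(4),"tri",((p+q)/2).round(4),"gap",np.linalg.norm(p-q).round(4))
v=R["dial"]-R["nut"]  # manifold frame (60,-110)
yaw=np.arctan2(v[1],v[0])-np.arctan2(-110,60); print("yaw",yaw,np.linalg.norm(v),np.hypot(60,110))
t=R["tip"]-R["nut"]; print("lever len",np.linalg.norm(t),"ang",np.arctan2(t[1],t[0])-yaw-np.pi/2)
E
```

```text
dial top [ 0.6226 -0.2432] side [ 0.6206 -0.2386] tri [ 0.6237 -0.2447  0.1122] gap 0.0003
nut top [ 0.5512 -0.1423] side [ 0.5471 -0.1343] tri [ 0.552  -0.1439  0.0922] gap 0.0011
tip top [ 0.4602 -0.1069] side [ 0.4568 -0.1014] tri [ 0.4598 -0.1078  0.0887] gap 0.0013
yaw 0.11686892431344154 0.12361333540108593 125.29964086141668
lever len 0.09760731747754248 ang 1.0827569733962608
```

Emit:
arm_command([
  [0,0,4.5,28.5,47.5,-5,1],
  [0,0,4.5,28.5,47.5,-5,1],
  [0,0,4.5,28.5,47.5,-5,1],
  [0,0,4.5,28.5,47.5,-5,1],
  [0,0,4.5,28.5,47.5,-5,1],
], newtons=20)

```text
clock: 0.72
tcp_pos: [0.4082, -0.3813, 0.2244]
eef_rot: [-0.0, 0.921, 0.389, -0.0]
force: [1.6, -0.1, 0.4]
gripper_width: 0.002
grip_force: 0.0
```

Emit:
arm_command([
  [0,0,4.5,28.5,48,-5,1],
  [0,0,4.5,28.5,48,-5,1],
  [0,0,4.5,28.5,48,-5,1],
  [0,0,4.5,28.5,48,-5,1],
  [0,0,4.5,28.5,48,-5,1],
])

```text
clock: 1.35
tcp_pos: [0.5507, -0.1414, 0.1995]
eef_rot: [-0.0, 0.828, 0.561, -0.0]
force: [0.7, -1.3, -0.4]
gripper_width: 0.001
grip_force: 0.0
```

Emit:
arm_command([
  [0,0,0,0,0,0,1],
  [0,0,0,0,0,0,1],
])

```text
clock: 1.6
tcp_pos: [0.5499, -0.1432, 0.1996]
eef_rot: [-0.0, 0.828, 0.56, -0.0]
force: [-0.6, -0.6, -0.2]
gripper_width: -0.002
grip_force: 0.0
```

```bash
python3 - <<'E'
from h import *
import pickle
s=status.observe(); print({k:np.round(s[k],4) for k in("clock","tcp_pos","eef_rot","joint_pos","force","gripper_width")})
D={}
for n in ("wrist","top","side"):
    c=D[n]=camera(n)
pickle.dump(D,open("d1.pkl","wb"))
a=D["wrist"]["frame"]; cv2.imwrite("pics/w1.png",a[:,:,::-1])
for k,P in {"nut":(.5512,-.1423,.101),"dial":(.6226,-.2432,.117),"tip":(.4602,-.1069,.095),"ftip":(*s["tcp_pos"][:2],s["tcp_pos"][2]-.019)}.items():
    print(k,[proj(D[n],P).round(1) for n in D])
E
```

```text
{'clock': np.float64(1.6), 'tcp_pos': array([ 0.5499, -0.1432,  0.1996]), 'eef_rot': array([-3.000e-04,  8.283e-01,  5.603e-01, -4.000e-04]), 'joint_pos': array([-4.3300e-01,  1.0050e-01,  1.8877e+00, -6.0000e-04,  1.1544e+00,
       -5.1500e-02]), 'force': array([-0.6095, -0.6387, -0.2109]), 'gripper_width': np.float64(-0.0016)}
nut [array([320. , 210.9]), array([373.7, 206.6]), array([337.9, 180.1])]
dial [array([463.2, 305.9]), array([422.1, 171.1]), array([331.9, 150.3])]
tip [array([185.9, 209.6]), array([357.5, 250.7]), array([361.7, 199.3])]
ftip [array([318.6, 264.7]), array([380.5, 200.9]), array([339.8, 157.5])]
```

View pics/w1.png

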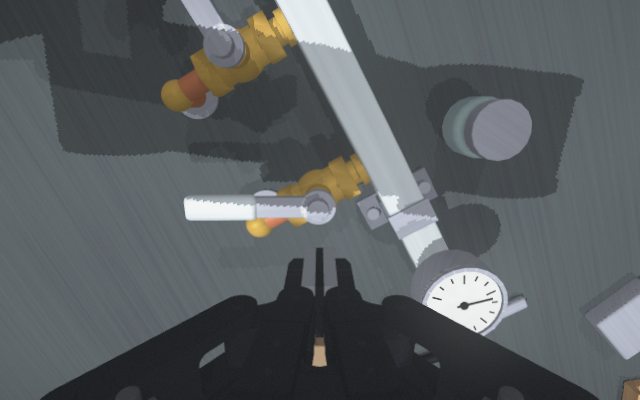

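The wrist view puts the nut at about (318,206), the open lever's tip at (185,209) and the dial at (464,306). This agrees with the top view to within a few mm.

```bash
python3 - <<'E'
from h import *
import pickle
D=pickle.load(open("d1.pkl","rb")); c=D["wrist"]
g=c["frame"]
n=onplane(c,318.3,206.5,.101); t=onplane(c,184.5,209,.095); d=onplane(c,464,305.5,.117)
print(n,t,d)
v=(d-n)[:2]; yaw=np.arctan2(v[1],v[0])-np.arctan2(-110,60); l=(t-n)[:2]
print(yaw,np.linalg.norm(v),np.linalg.norm(l),np.arctan2(l[1],l[0])-yaw-np.pi/2)
# header bar edges direction in top view
E
```

```text
[ 0.551297   -0.13882118  0.101     ] [ 0.45945961 -0.10613234  0.095     ] [ 0.62319345 -0.24308316  0.117     ]
0.10434824604928061 0.1266477749332313 0.09748162276037863 1.1244890612772744
```

Emit:
arm_command([
  [0,0,0,0.5,1.5,-25,1],
  [0,0,0,0.5,1,-25,1],
  [0,0,0,0,0,-16,1],
  [0,0,0,0,0,0,1],
  [0,0,0,0,0,0,1],
])

```text
clock: 2.38
tcp_pos: [0.5518, -0.1414, 0.1351]
eef_rot: [0.001, 0.829, 0.56, 0.0]
force: [0.3, 0.1, -0.3]
gripper_width: 0.001
grip_force: 0.0
```

```bash
python3 - <<'E'
from h import *
import pickle
D={n:camera(n) for n in("wrist","top","side")}
pickle.dump(D,open("d2.pkl","wb"))
a=cv2.resize(D["side"]["frame"][140:220,300:400,::-1],None,fx=4,fy=4,interpolation=cv2.INTER_CUBIC)
b=D["wrist"]["frame"][130:330,150:550,::-1]
o=np.zeros((520,400,3),np.uint8); o[:320]=a; o[320:]=b
cv2.imwrite("pics/p2.png",o); s=status.observe(); print(s["tcp_pos"],s["clock"],proj(D["wrist"],(.5512,-.1405,.101)))
E
```

```text
[ 0.55192531 -0.14107437  0.13528825] 2.525 [316.89501944 250.3834971 ]
```

View pics/p2.png

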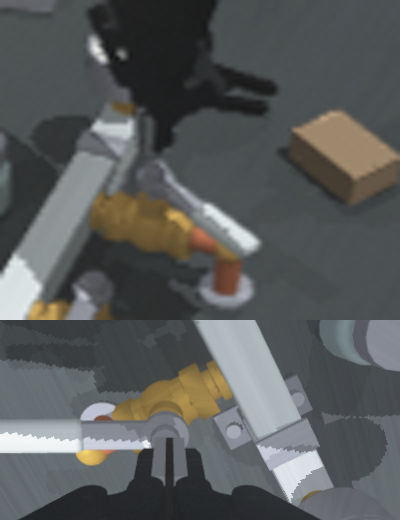

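The fingertips are directly over the nut with a visible gap, and the nut sits perhaps 2 mm further toward +y. I'll nudge by that much and hold.

Emit:
arm_command([
  [0,0,0,-0.5,2,-1,1],
  [0,0,0,0,0,0,1],
  [0,0,0,0,0,0,1],
  [0,0,0,0,0,0,1],
  [0,0,0,0,0,0,1],
])

```text
clock: 3.15
tcp_pos: [0.5507, -0.1387, 0.133]
eef_rot: [-0.0, 0.828, 0.56, -0.0]
force: [0.3, 0.6, 0.3]
gripper_width: 0.001
grip_force: 0.0
```

Emit:
arm_command([
  [0,0,0,0,0,0,1],
  [0,0,0,0,0,0,1],
  [0,0,0,0,0,0,1],
  [0,0,0,0,0,0,1],
  [0,0,0,0,0,0,1],
])

```text
clock: 3.78
tcp_pos: [0.5507, -0.1387, 0.133]
eef_rot: [0.0, 0.828, 0.56, -0.0]
force: [-0.4, 0.2, -0.3]
gripper_width: 0.007
grip_force: 0.0
```

Emit:
arm_command([
  [0,0,0,0,0,0,1],
  [0,0,0,0,0,0,1],
  [0,0,0,0,0,0,1],
  [0,0,0,0,0,0,1],
  [0,0,0,0,0,0,1],
])

```text
clock: 4.4
tcp_pos: [0.5507, -0.1387, 0.133]
eef_rot: [-0.0, 0.828, 0.56, 0.0]
force: [0.7, 1.2, 0.2]
gripper_width: 0.003
grip_force: 0.0
```

Emit:
arm_command([
  [0,0,0,0,0,0,1],
  [0,0,0,0,0,0,1],
  [0,0,0,0,0,0,1],
  [0,0,0,0,0,0,1],
  [0,0,0,0,0,0,1],
])

```text
clock: 5.03
tcp_pos: [0.5508, -0.1387, 0.1331]
eef_rot: [0.0, 0.828, 0.56, 0.0]
force: [-0.5, -0.1, 0.3]
gripper_width: -0.002
grip_force: 0.0
```

```bash
python3 - <<'E'
from h import *
s=status.observe(); p=s["tcp_pos"]; print(s["clock"],p.round(4),s["eef_rot"].round(4))
N=np.array([.5512,-.1395]); yaw=.11
def f(th,off,r=.072):
    a=yaw+np.pi/2+th; return N+r*np.array([np.cos(a),np.sin(a)])+off*np.array([-np.sin(a),np.cos(a)]), a
w,x,y,z=s["eef_rot"]; ya=2*np.arctan2(y,x)+np.pi/2
prev=p[:2]; pa=ya
for th,off in [(1.1,.036)]+[(t,.0205) for t in np.linspace(1.1,0,11)]:
    q,a=f(th,off); print(round(th,2),q.round(4),((q-prev)*1e3).round(1),np.degrees((a-pa+np.pi/2)%np.pi-np.pi/2).round(1)); prev,pa=q,a
E
```

```text
5.025 [ 0.5508 -0.1387  0.1331] [0.     0.8284 0.5602 0.    ]
1.1 [ 0.4711 -0.1478] [-79.6  -9.1] 1.2
1.1 [ 0.4766 -0.1333] [ 5.5 14.5] 0.0
0.99 [ 0.4777 -0.1251] [1.1 8.2] -6.3
0.88 [ 0.4798 -0.1171] [2. 8.] -6.3
0.77 [ 0.4826 -0.1094] [2.9 7.7] -6.3
0.66 [ 0.4864 -0.1021] [3.7 7.3] -6.3
0.55 [ 0.4909 -0.0952] [4.5 6.9] -6.3
0.44 [ 0.4961 -0.0888] [5.2 6.4] -6.3
0.33 [ 0.502  -0.0831] [5.9 5.7] -6.3
0.22 [ 0.5085 -0.078 ] [6.5 5.1] -6.3
0.11 [ 0.5155 -0.0737] [7.  4.3] -6.3
0.0 [ 0.5229 -0.0702] [7.4 3.5] -6.3
```

Emit:
arm_command([
  [0,0,0,0,0,25,1],
  [0,0,0.5,-40,-5,0,1],
  [0,0,0.5,-40,-5,0,1],
  [0,0,0,0,0,0,1],
  [0,0,0,0,0,-20,1],
])

```text
clock: 5.65
tcp_pos: [0.4725, -0.1497, 0.14]
eef_rot: [0.003, 0.824, 0.567, 0.001]
force: [-0.1, -0.6, -0.0]
gripper_width: -0.003
grip_force: 0.0
```

Emit:
arm_command([
  [0,0,0,0,0,-20,1],
  [0,0,0,0,0,-20,1],
  [0,0,0,0,0,0,1],
  [0,0,0,0,0,0,1],
])

```text
clock: 6.15
tcp_pos: [0.4717, -0.149, 0.0988]
eef_rot: [0.001, 0.823, 0.567, 0.0]
force: [-0.7, -0.1, 0.2]
gripper_width: -0.005
grip_force: 0.0
```

```bash
python3 - <<'E'
from h import *
D={n:camera(n) for n in("wrist","side")}
a=cv2.resize(D["side"]["frame"][140:220,300:400,::-1],None,fx=4,fy=4,interpolation=cv2.INTER_CUBIC)
b=D["wrist"]["frame"][130:330,150:550,::-1]
o=np.zeros((520,400,3),np.uint8); o[:320]=a; o[320:]=b
cv2.imwrite("pics/p3.png",o); s=status.observe(); print(s["tcp_pos"],s["force"])
E
```

```text
[ 0.47172241 -0.14909085  0.09920082] [-0.30370648  0.33199698  0.08074427]
```

View pics/p3.png

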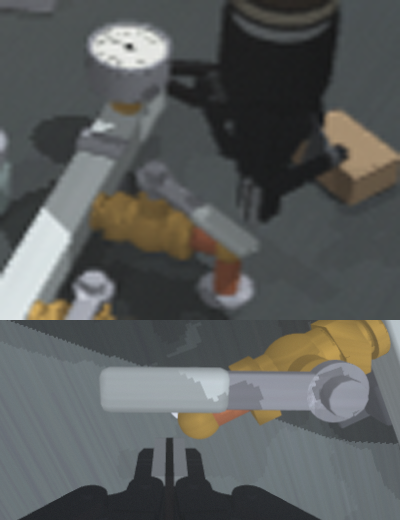

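The closed fingers are beside the grip's middle, clear on the open side. I'll start the sweep.

Emit:
arm_command([
  [0,0,0,2,5,-1,1],
  [0,0,0,2,5,0,1],
  [0,0,0,1.5,5,0,1],
  [0,0,-3.1,0.5,4,0,1],
  [0,0,-3.2,0.6,4.2,0,1],
])

```text
clock: 6.88
tcp_pos: [0.4776, -0.1256, 0.0973]
eef_rot: [0.001, 0.854, 0.521, -0.0]
force: [0.3, -1.7, -0.7]
gripper_width: 0.003
grip_force: 0.9
```

Emit:
arm_command([
  [0,0,-3.1,1,4,0,1],
  [0,0,-3.2,1,4,0,1],
  [0,0,-3.1,1.4,3.8,0,1],
  [0,0,-3.2,1.5,3.9,0,1],
  [0,0,0,0,0,0,1],
])

```text
clock: 7.5
tcp_pos: [0.4825, -0.1096, 0.0972]
eef_rot: [0.0, 0.905, 0.425, 0.0]
force: [0.2, 0.3, 0.8]
gripper_width: -0.001
grip_force: 0.1
```

Emit:
arm_command([
  [0,0,-3.1,1.8,3.7,0,1],
  [0,0,-3.2,1.9,3.6,0,1],
  [0,0,-3.1,2.2,3.5,0,1],
  [0,0,-3.2,2.3,3.4,0,1],
  [0,0,0,0,0,0,1],
])

```text
clock: 8.12
tcp_pos: [0.4904, -0.0954, 0.097]
eef_rot: [-0.0, 0.946, 0.323, -0.0]
force: [-0.2, 0.0, -0.5]
gripper_width: -0.001
grip_force: 0.1
```

Emit:
arm_command([
  [0,0,-3.1,2.6,3.2,0,1],
  [0,0,-3.2,2.6,3.2,0,1],
  [0,0,-3.1,2.9,2.9,0,1],
  [0,0,-3.2,3,2.8,0,1],
  [0,0,0,0,0,0,1],
])

```text
clock: 8.75
tcp_pos: [0.5014, -0.0833, 0.0969]
eef_rot: [-0.0, 0.976, 0.218, -0.0]
force: [0.2, 0.4, -0.1]
gripper_width: -0.002
grip_force: 0.1
```

Emit:
arm_command([
  [0,0,-3.1,3.2,2.6,0,1],
  [0,0,-3.2,3.3,2.5,0,1],
  [0,0,0,0,0,0,1],
])

```text
clock: 9.12
tcp_pos: [0.5078, -0.0783, 0.0969]
eef_rot: [-0.0, 0.986, 0.164, -0.0]
force: [-0.4, -0.8, 0.7]
gripper_width: 0.001
grip_force: 0.2
```

```bash
python3 - <<'E'
from h import *
b=camera("wrist")["frame"][:,:,::-1]; t=camera("top")["frame"][180:270,330:430,::-1]
o=np.zeros((560,640,3),np.uint8); o[:320]=b[80:]; o[320:,:267]=cv2.resize(t,(267,240),interpolation=cv2.INTER_CUBIC)
cv2.imwrite("pics/p4.png",o); s=status.observe(); print(s["tcp_pos"],s["eef_rot"],s["force"])
E
```

```text
[ 0.50781801 -0.07825434  0.09684849] [-2.89921469e-04  9.86534912e-01  1.63550531e-01 -8.76225591e-05] [ 0.02646402 -0.69953109  0.36799358]
```

View pics/p4.png

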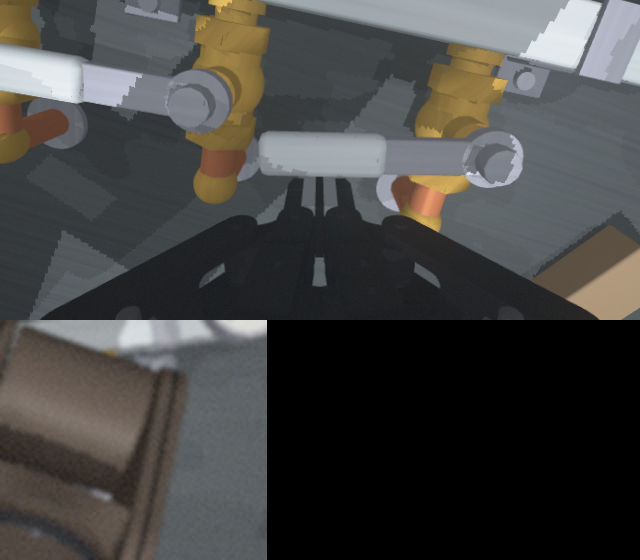

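The lever follows the fingertips, with about 0.2 rad left before it is parallel with its neighbours. I'll finish in small steps and watch the force.

Emit:
arm_command([
  [0,0,-3.1,3.4,2.2,0,1],
  [0,0,-3.2,3.5,2.1,0,1],
  [0,0,0,0,0,0,1],
])

```text
clock: 9.6
tcp_pos: [0.5148, -0.074, 0.0969]
eef_rot: [-0.0, 0.994, 0.109, -0.0]
force: [-1.5, -1.5, -0.0]
gripper_width: 0.0
grip_force: 0.3
```

Emit:
arm_command([
  [0,0,-3.1,3.6,1.8,0,1],
  [0,0,0,0,0,0,1],
])

```text
clock: 9.85
tcp_pos: [0.5183, -0.0722, 0.0969]
eef_rot: [-0.0, 0.997, 0.082, -0.0]
force: [0.3, -1.1, -0.4]
gripper_width: 0.002
grip_force: 0.4
```

Emit:
arm_command([
  [0,0,-3.2,2.5,1,0,1],
  [0,0,0,0,0,0,1],
])

```text
clock: 10.1
tcp_pos: [0.5198, -0.0712, 0.0968]
eef_rot: [-0.0, 0.999, 0.055, -0.002]
force: [-5.7, -0.0, 2.6]
gripper_width: -0.002
grip_force: 2.6
```

Emit:
arm_command([
  [0,0,0,0.8,0,0,1],
  [0,0,0,0,0,0,1],
])

```text
clock: 10.35
tcp_pos: [0.5198, -0.0712, 0.0968]
eef_rot: [-0.0, 0.998, 0.055, -0.003]
force: [-7.6, -1.1, 4.2]
gripper_width: -0.002
grip_force: 3.9
```

Emit:
arm_command([
  [0,0,0,0.6,0,0,1],
  [0,0,0,0,0,0,1],
  [0,0,0,0,0,0,1],
])

```text
clock: 10.72
tcp_pos: [0.5199, -0.0712, 0.0968]
eef_rot: [-0.001, 0.998, 0.055, -0.004]
force: [-9.9, -1.9, 6.3]
gripper_width: -0.003
grip_force: 4.7
```

```bash
python3 - <<'E'
from h import *
c=camera("wrist"); b=c["frame"][:,:,::-1]
cv2.imwrite("pics/p5.png",b); s=status.observe(); print(s["tcp_pos"],s["eef_rot"],s["force"])
E
```

```text
[ 0.5198945  -0.07119391  0.09671237] [-5.78006288e-04  9.98486528e-01  5.48689687e-02 -3.70355082e-03] [-9.3987891  -1.16265253  6.60134501]
```

View pics/p5.png

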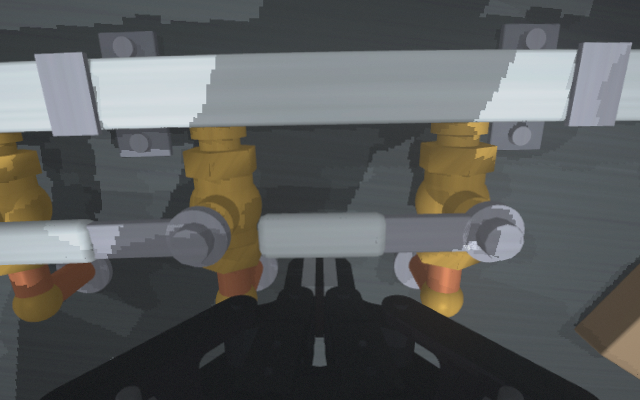

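The lever is on its stop: the force rose to 10 N with no further motion, and it is in line with the neighbouring lever and parallel to the bar. I'll back off, rise and go to the gauge.

Emit:
arm_command([
  [0,0,0,-12,-1,0,1],
  [0,0,0,-12,-1,0,1],
  [0,0,0,0,0,50,1],
  [0,0,0,0,0,50,1],
  [0,0,0,0,0,0,1],
])

```text
clock: 11.4
tcp_pos: [0.5011, -0.0742, 0.2024]
eef_rot: [0.002, 0.999, 0.054, 0.005]
force: [0.5, -0.7, 0.3]
gripper_width: -0.001
grip_force: 0.0
```

Emit:
arm_command([
  [0,0,0,31,-43,0,1],
  [0,0,0,31,-43,0,1],
  [0,0,0,31,-43,0,1],
  [0,0,0,31,-42,0,1],
  [0,0,0,0,0,0,1],
])

```text
clock: 12.02
tcp_pos: [0.6227, -0.2469, 0.1947]
eef_rot: [-0.0, 0.999, 0.052, -0.001]
force: [0.1, 0.5, -0.6]
gripper_width: 0.0
grip_force: 0.0
```

```bash
python3 - <<'E'
from h import *
s=status.observe(); print(s["clock"],s["tcp_pos"],s["eef_rot"],s["force"])
c=camera("wrist"); cv2.imwrite("pics/p6.png",c["frame"][:,:,::-1]); print(proj(c,(.6229,-.2431,.117)))
E
```

```text
12.025 [ 0.62270631 -0.24687103  0.1946572 ] [-4.57548175e-04  9.98635860e-01  5.22096506e-02 -6.02206201e-04] [ 0.09785492  0.51172056 -0.60184571]
[313.06866829 222.1487698 ]
```

View pics/p6.png

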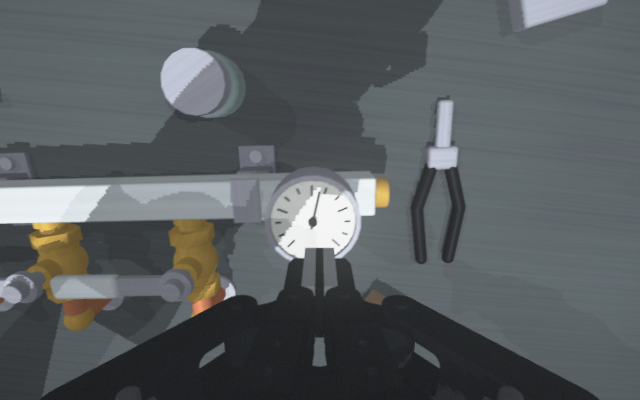

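The dial hub is at (313,222), exactly where the estimate predicts, and the lever stays shut. I'll descend and hold.

Emit:
arm_command([
  [0,0,0,0.5,2,-20,1],
  [0,0,0,0,2,-15,1],
  [0,0,0,0,0,-9,1],
  [0,0,0,0,0,0,1],
  [0,0,0,0,0,0,1],
])

```text
clock: 12.7
tcp_pos: [0.6233, -0.2403, 0.1537]
eef_rot: [0.0, 0.999, 0.054, 0.0]
force: [0.5, -0.2, -0.1]
gripper_width: 0.002
grip_force: 0.0
```

Emit:
arm_command([
  [0,0,0,0,0,0,1],
  [0,0,0,0,0,0,1],
  [0,0,0,0,0,0,1],
  [0,0,0,0,0,0,1],
  [0,0,0,0,0,0,1],
])

```text
clock: 13.32
tcp_pos: [0.6229, -0.2403, 0.153]
eef_rot: [-0.0, 0.999, 0.054, -0.0]
force: [-0.7, -0.1, -0.0]
gripper_width: 0.0
grip_force: 0.0
```

Emit:
arm_command([
  [0,0,0,0,0,0,1],
  [0,0,0,0,0,0,1],
  [0,0,0,0,0,0,1],
  [0,0,0,0,0,0,1],
  [0,0,0,0,0,0,1],
])

```text
clock: 13.95
tcp_pos: [0.6229, -0.2403, 0.153]
eef_rot: [0.0, 0.999, 0.054, 0.0]
force: [0.1, -0.1, 0.0]
gripper_width: 0.0
grip_force: 0.0
```

Emit:
arm_command([
  [0,0,0,0,0,0,1],
  [0,0,0,0,0,0,1],
  [0,0,0,0,0,0,1],
  [0,0,0,0,0,0,1],
  [0,0,0,0,0,0,1],
])

```text
clock: 14.58
tcp_pos: [0.6229, -0.2403, 0.153]
eef_rot: [-0.0, 0.999, 0.053, 0.0]
force: [-0.7, -0.2, -0.3]
gripper_width: -0.001
grip_force: 0.0
```

Emit:
arm_command([
  [0,0,0,0,0,0,1],
  [0,0,0,0,0,0,1],
  [0,0,0,0,0,0,1],
  [0,0,0,0,0,0,1],
  [0,0,0,0,0,0,1],
])

```text
clock: 15.2
tcp_pos: [0.623, -0.2403, 0.153]
eef_rot: [0.0, 0.999, 0.054, 0.0]
force: [-0.8, -0.7, -0.7]
gripper_width: 0.004
grip_force: 0.0
```

Emit:
arm_command([
  [0,0,0,0,-2.5,-2,1],
  [0,0,0,0,0,0,1],
  [0,0,0,0,0,0,1],
  [0,0,0,0,0,0,1],
  [0,0,0,0,0,0,1],
])

```text
clock: 15.82
tcp_pos: [0.623, -0.2428, 0.1511]
eef_rot: [0.0, 0.999, 0.054, 0.0]
force: [-0.4, 0.6, -0.9]
gripper_width: -0.001
grip_force: 0.0
```

Emit:
arm_command([
  [0,0,0,0,0,0,1],
  [0,0,0,0,0,0,1],
  [0,0,0,0,0,0,1],
  [0,0,0,0,0,0,1],
  [0,0,0,0,0,0,1],
])

```text
clock: 16.45
tcp_pos: [0.6229, -0.2428, 0.151]
eef_rot: [0.0, 0.999, 0.054, -0.0]
force: [0.2, 0.8, -0.6]
gripper_width: -0.002
grip_force: 0.0
```

Emit:
arm_command([
  [0,0,0,0,0,0,1],
  [0,0,0,0,0,0,1],
  [0,0,0,0,0,0,1],
  [0,0,0,0,0,0,1],
  [0,0,0,0,0,0,1],
])

```text
clock: 17.08
tcp_pos: [0.6229, -0.2428, 0.151]
eef_rot: [0.0, 0.999, 0.054, -0.0]
force: [0.4, 0.9, 0.6]
gripper_width: 0.001
grip_force: 0.0
```

Emit:
arm_command([
  [0,0,0,0,0,0,1],
  [0,0,0,0,0,0,1],
  [0,0,0,0,0,0,1],
  [0,0,0,0,0,0,1],
  [0,0,0,0,0,0,1],
])

```text
clock: 17.7
tcp_pos: [0.623, -0.2428, 0.151]
eef_rot: [0.0, 0.999, 0.054, 0.0]
force: [0.4, -0.0, 0.7]
gripper_width: 0.0
grip_force: 0.0
```

```bash
python3 -c "
from h import *
print(status.observe()['tcp_pos'],status.observe()['force']); print(workorder.job_done())"
```

```text
[ 0.62295227 -0.24278915  0.15102783] [ 0.38711542 -0.0135135   0.67519952]
the job is handed in; nothing more can be done
None
```

I pointed at the open valve (the one nearest the gauge) for over two seconds, pushed its lever to the shut stop at about 10 N, then pointed at the gauge dial for over two seconds without touching it and handed the job in at about 18 s; the hand-in gave no verdict.

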